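# Sort tested modules from the dock into the pass and reject nests

## Task

One module is still in the test dock and one lies on the bench before it: put the module with the round tag on the free nest of the plate with the round mark (passed), and the module with the cross tag on the free nest of the plate with the cross mark (rejected), each threaded over both posts and lying flat on its plate, tag up. In the dock only a module's ends can be gripped and on the posts only its sides, so the docked one has to be put down on the bench and taken again across. Set the modules down rather than dropping them, and leave the modules already on the plates, the tube rack, the pail and the screwdriver where they are.

Things in the scene. Friction and masses are not known exactly. Their poses are not given: they have to be found in the camera images.
- round_module: Passed, in the dock or on the bench: grey module: flange 94 (x) x 38 (y) x 5 mm, a box 60 (x) x 38 (y) mm on its middle, 32 mm high over all, 150 to 310 g. The flange juts out 17 mm at each end, with an 11 mm through hole at x = +-36.5 mm. Origin: centre of the underside; z up through the lid; both ends alike. Round white tag, 28 mm, on the lid.
- cross_module: Rejected, in the dock or on the bench: grey module: flange 94 (x) x 38 (y) x 5 mm, a box 60 (x) x 38 (y) mm on its middle, 32 mm high over all, 150 to 310 g. The flange juts out 17 mm at each end, with an 11 mm through hole at x = +-36.5 mm. Origin: centre of the underside; z up through the lid; both ends alike. White cross tag, 34 mm strips, on the lid.
- dock: Fixed test dock: two aluminium walls along its x, 104 long, 8 thick, 33 mm high, 42 mm apart, the bay open below, above and at both ends; 4 mm high outward feet reach to y = +-47 mm. The docked module stands on the bench between the walls, lengthwise, 1 mm below their tops; it lifts straight out. Origin: centre of the bay, bench level. +y faces the robot; the other module lies there.
- round_plate: Pass plate: fixed aluminium plate 130 (x) x 176 (y) x 6 mm with a round white mark (35 mm) midway between its two nests (y = -50 mm: free, y = +50 mm: taken). Nest: upright 6 mm posts at x = +-36.5 mm, 45 mm above the plate with 6 mm tapered tips: no room for fingers at a module's ends. Origin: centre of the underside.
- cross_plate: Reject plate: fixed aluminium plate 130 (x) x 176 (y) x 6 mm with a white cross mark (43 mm) midway between its two nests (y = -50 mm: free, y = +50 mm: taken). Nest: upright 6 mm posts at x = +-36.5 mm, 45 mm above the plate with 6 mm tapered tips: no room for fingers at a module's ends. Origin: centre of the underside.
- round_nest (a point): the centre of the free nest on the pass plate, midway between its two posts and on the plate's top face; x along the line of the two posts, z up. A module that is home has its origin here, lying flat, either end first.
- cross_nest (a point): the centre of the free nest on the reject plate, midway between its two posts and on the plate's top face; x along the line of the two posts, z up. A module that is home has its origin here, lying flat, either end first.
- round_seated: A bystander to leave alone: a module just like the passed one, already home on the pass plate's other nest, 100 mm from the free nest's centre.
- cross_seated: A bystander to leave alone: a module just like the rejected one, already home on the reject plate's other nest, 100 mm from the free nest's centre.
- tube_rack: A bystander to leave alone: a white rack with five blue-capped tubes, 90 (x) x 170 (y) mm, 118 mm high with the tubes. Origin: centre of the underside.
- pail: A bystander to leave alone: an open translucent plastic pail, 188 mm across and 165 mm high. Origin: centre of the underside.
- screwdriver: A bystander to leave alone: a screwdriver with a blue handle, 190 mm long, lying on the bench beyond the work.
There are look-alikes about, which are no part of the job. What is shaped like the round_module but purple is not meant.

How it is judged (in metres and radians):
On the way:
1. a module is put down on the bench, let go and at rest, at least 50 mm from where it started (the docked one, to be taken again) (((distance of round_module from where it was at the start of the episode above 0.05 m and height (world z) of round_module below 0.003 m and angle between round_module's own z axis and vertical below 0.05 rad and linear speed of round_module below 0.02 m/s and contact force between round_module and the fingers below 0.1 N) or (distance of cross_module from where it was at the start of the episode above 0.05 m and height (world z) of cross_module below 0.003 m and angle between cross_module's own z axis and vertical below 0.05 rad and linear speed of cross_module below 0.02 m/s and contact force between cross_module and the fingers below 0.1 N))), for 0.1 s.
At the end, for the whole second after the job is handed in: Each module is home on the free nest of the plate with its own mark: over both posts (centre within 6 mm, length within 0.15 rad of the posts' line), flat on the plate (underside within 3 mm of its face, tilt under 0.06 rad), tag up, let go and at rest (horizontal distance between round_module and round_nest below 0.006 m and z of round_module in the frame of round_nest between -0.003 and 0.003 m and angle between each of round_module, cross_module's own z axis and vertical below 0.06 rad and angle between the x axis of round_module and the x axis of round_nest, either way round below 0.15 rad and linear speed of each of round_module, cross_module below 0.02 m/s and contact force between each of round_module, cross_module and the fingers below 0.2 N and horizontal distance between cross_module and cross_nest below 0.006 m and z of cross_module in the frame of cross_nest between -0.003 and 0.003 m and angle between the x axis of cross_module and the x axis of cross_nest, either way round below 0.15 rad); the robot touches nothing.
It fails at once if a module is dropped (moves faster than 0.35 m/s while not held: a fall of more than about 6 mm) ((linear speed of round_module above 0.35 m/s and contact force between round_module and the fingers below 0.1 N) or (linear speed of cross_module above 0.35 m/s and contact force between cross_module and the fingers below 0.1 N)).
It fails at once if a module already on a plate is moved by more than 8 mm (distance of any of round_seated, cross_seated from where it was at the start of the episode above 0.008 m).
It fails at once if the tube rack, the pail or the screwdriver is moved by more than 10 mm (distance of any of tube_rack, pail, screwdriver from where it was at the start of the episode above 0.01 m).
It also fails if it takes over 64 s, if anything falls off the work surface, if the arm or the gripper's body presses on something with over 40 N, if the wrist force passes 120 N, or if a joint passes its speed limit or range.

## Robot

A 6-joint arm with a two-finger parallel gripper is mounted at the origin on the work surface. World frame = base frame: x ahead of the robot, y to its left, z up, the work surface at z = 0. Lengths are in m, angles in degrees, forces in N, time in s.
With the tool pointing down it reaches from about 0.35 to 0.875 m from the base axis. Payload 4.2 kg.
Tool frame: the origin (TCP) lies on the mounting face of the last link; the fingertips stand 182 mm ahead of it and the grasp point (between the pads) lies 164 mm ahead of it (r.tcp_to_grasp is the distance from the TCP to the grasp point, in m); z points along the fingers, y is the line along which they close (so a half turn about z gives the same grasp; the last joint's range is limited). The gripper opens to 87 mm and grips with 3 to 60 N. Pads are 19 mm wide; open, the fingers measure 117 mm over their backs; the gripper's body (75 mm by 190 mm) begins 51 mm behind the grasp point.
Start: joints at [14.817, 22.042, 0.453, 0, -68.411, -14.817], TCP at [0.625, 0, 0.405] pointing down, gripper open.
Joint ranges: [-179.83, 179.83], [-69.29, 118.12], [-61.27, 80.66], [-181.25, 117.63], [-171.15, -9.14], [-177.46, 177.46]. Speed limits (degrees/s): [159.86, 159.86, 180, 180, 180, 180].

## Interface

Orientations are given as a 3x3 rotation matrix whose columns are the frame's x, y, z axes.
In Python, from station import sense, eyes, r gives the robot as it stands.
- The arm moves only by the tool jog_arm, never from a script. Its argument "increments" is a list of rows, each a list of 4 numbers: the shift along the tool's x, y, z normalised to -1 to 1, where 1 is 0.02 m, then the turn about the tool's z normalised to -1 to 1, where 1 is 0.08 rad. A call has 1 to 10 rows; each row shifts and turns the commanded pose from where the row before left it, along the tool's axes as they then stand; what a row does not reach is not made up. A row lasts 1/10 s, in which the tool goes at most 50 mm and 8.59 degrees, less where a joint would pass 70% of its speed; a pose out of reach is approached as far as the arm can. A call with a number of a shift or a turn outside -1 to 1 is refused whole. A call with a gripper value outside its range is refused whole. "grip" is the finger opening in mm, from 0 to 87, set as the call begins (left out, the last holds). The fingers move at their own pace and stop on an object; the grip force is fixed at half the most. Time passes only in rows, so rows that do not move let the fingers close. It gives the time, the measured TCP pose, the force, the opening and the grip force at its end, in the units of the state.
- sense(): the state, without advancing time (a new reading comes with each control period).
- eyes.capture(name): name is "scene" or "side" or "wrist"; returns the picture (384x512x3 uint8, blue, green, red); there is no depth.
- eyes.get_calibration(name): a dict with "camera_matrix" (3x3 intrinsics, pixels), "R" (3x3) and "t" (3): a world point X has camera coordinates R X + t; the wrist camera has in their place "T_tool_cam" (4x4, takes a point from camera to tool coordinates, whose origin is the TCP and whose axes are the flange's). Camera axes: x right, y down, z forward; pixel columns grow to the right and rows downward; lengths in m; the calibration is good to about 2 mm. The wrist camera is an equidistant fisheye: a pixel r from the principal point sees the ray r / f radians off the axis. A picture is of the moment at which its call begins: read the wrist's pose just before it. get_calibration takes no time and is no camera call.
- r.finish_job(): hands the job in; it is judged then, once.
Trained networks look in the newest picture that a camera, given by its name, has taken for a name from the list of things; names that differ only in an ending like _2 or _b are one class to them, and where a whole thing is asked for, a point or a joint stands for the part that bears it (a point fixed in the world has none). Each returns a list of dicts, best first, with "conf" (0 to 1); they miss things now and then, are a little off and sometimes report something else, mostly with a low value. They report only what shows in the picture. A call takes as long as a camera call. They do not tell look-alikes from the thing itself.
- eyes.spot_in(camera, name): "centre" ([x, y, z] in m, in world coordinates, good to about 4 mm: the middle of the surface that is visible of it).
- eyes.outline_of(camera, name): "mask" (384x512 bool, what is visible of it).
The state is a dict: "time_s": time; "joints": joint angles; "joint_velocities": joint speeds; "effort": joint torques, N m; "tcp_pos": TCP position; "ee_rot": TCP orientation; "wrist_force": force on the tool from outside, world axes, zero at the start; "moment": the same for the moment, N m; "gripper_width": opening from 0.0 (shut) to 1.0 (fully open); "gripper_force": force on a finger pad.
Only numpy, scipy, OpenCV 4.12 (cv2) and the standard library are available. Lean on these libraries where they do the work, as an engineer would, in place of code of your own. Each camera call takes 0.05 s, during which the arm holds its last target. There are 200 camera calls.

## Working session

There is one attempt and no reset: what is moved stays moved. The work goes in short steps, Python scripts to look and compute and a tool call to move; the robot and the scene stay as the last step left them, time stands still between calls to the robot, and variables do not carry over. Pictures are saved under pics/ and viewed, at most 10 in all, crops included, and the job is handed in when it is done.

Besides the shell and the picture viewer there is one more tool, called in YAML: its name, and indented under it one key for each argument. jog_arm: Moves the arm, as the interface text tells. Its arguments: {"type":"object","properties":{"increments":{"type":"array"},"grip":{"type":"number"}},"required":["increments"]}

```bash
mkdir -p pics; python3 - <<'E'
from station import sense, eyes, r
import cv2,numpy as np
s=sense();print(s['time_s'],s['tcp_pos'],s['ee_rot'],s['gripper_width'])
for n in ['scene','side','wrist']:
    im=eyes.capture(n);cv2.imwrite(f'pics/{n}0.png',im)
    c=eyes.get_calibration(n);print(n,{k:np.round(v,4).tolist() if not isinstance(v,str) else v for k,v in c.items()})
    for o in ['round_module','cross_module','dock','round_plate','cross_plate']:
        print(o,[(np.round(d['centre'],3).tolist(),round(d['conf'],2)) for d in eyes.spot_in(n,o)])
a=cv2.imread('pics/scene0.png');b=cv2.imread('pics/wrist0.png')
cv2.imwrite('pics/sc0big.png',cv2.resize(a,(800,600),interpolation=cv2.INTER_CUBIC))
cv2.imwrite('pics/wr0big.png',cv2.resize(b,(800,600),interpolation=cv2.INTER_CUBIC))
E
```

```text
0.0 [6.24801553e-01 3.60535831e-05 4.03674887e-01] [[-1.95572910e-04 -9.99997689e-01 -2.14081076e-03]
 [-9.99999978e-01  1.95727584e-04 -7.20410176e-05]
 [ 7.24598668e-05  2.14079662e-03 -9.99997706e-01]] 0.9993012957565598
scene {'camera_matrix': [[368.3671, 0.0, 260.4929], [0.0, 368.3671, 186.6863], [0.0, 0.0, 1.0]], 'R': [[0.822, 0.5695, -0.0029], [0.4866, -0.705, -0.516], [-0.2959, 0.4227, -0.8566]], 't': [-0.4978, -0.2443, 1.5262]}
round_module [([0.429, -0.15, 0.033], 0.79), ([0.717, 0.082, 0.03], 0.64), ([0.737, -0.127, 0.031], 0.54), ([0.584, -0.007, 0.033], 0.46)]
cross_module [([0.453, -0.015, 0.032], 0.8)]
dock [([0.606, -0.001, 0.014], 0.89)]
round_plate [([0.606, 0.284, 0.006], 0.61)]
cross_plate [([0.587, -0.282, 0.005], 0.65)]
side {'camera_matrix': [[462.7302, 0.0, 255.2643], [0.0, 462.7302, 191.2287], [0.0, 0.0, 1.0]], 'R': [[0.8347, -0.5507, -0.0016], [-0.3605, -0.5442, -0.7576], [0.4163, 0.6329, -0.6527]], 't': [-0.4929, 0.251, 1.27]}
round_module [([0.414, -0.156, 0.027], 0.95), ([0.407, 0.156, 0.022], 0.85), ([0.71, 0.085, 0.024], 0.84), ([0.726, -0.133, 0.022], 0.69)]
cross_module [([0.444, -0.026, 0.026], 0.54)]
dock [([0.553, -0.001, 0.016], 0.83)]
round_plate [([0.56, 0.232, 0.006], 0.92), ([0.565, 0.3, 0.025], 0.19)]
cross_plate [([0.572, -0.293, 0.011], 0.8)]
wrist {'camera_matrix': [[297.3186, 0.0, 254.4968], [0.0, 297.3186, 194.4389], [0.0, 0.0, 1.0]], 'T_tool_cam': [[0.001, -0.9602, -0.2793, 0.0773], [1.0, 0.0007, 0.0013, 0.0002], [-0.0011, -0.2793, 0.9602, 0.02], [0.0, 0.0, 0.0, 1.0]]}
round_module [([0.579, 0.0, 0.031], 0.87), ([0.705, 0.088, 0.03], 0.78), ([0.578, -0.194, 0.004], 0.23)]
cross_module [([0.458, -0.01, 0.029], 0.84)]
dock [([0.605, 0.004, 0.012], 0.87), ([0.58, -0.196, 0.005], 0.26)]
round_plate [([0.58, 0.205, 0.005], 0.81)]
cross_plate [([0.58, -0.188, 0.01], 0.85)]
```

View pics/sc0big.png

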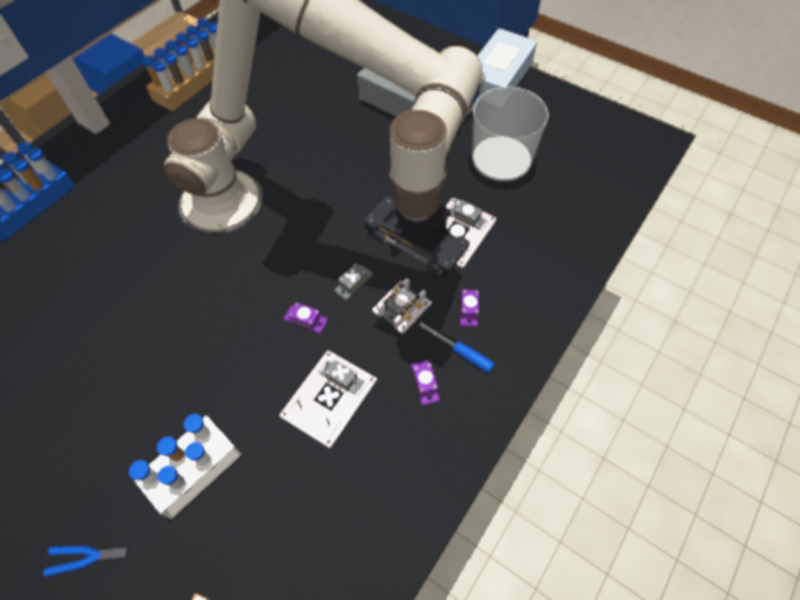

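View pics/wr0big.png

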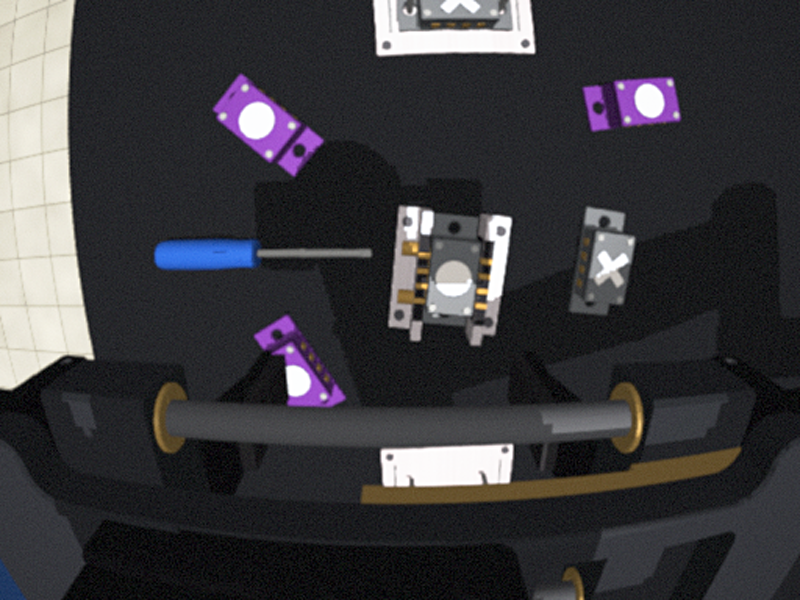

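The scene view shows the cross module at about (352,278) on the bench and the dock with the round module at (403,300). The cross plate is at (330,398) with its free nest at the lower left. The round plate is at (465,225), partly hidden. In the wrist view the cross tag is at (611,266) and the docked round tag at (453,278). The purple modules are look-alikes.

```bash
cat > h.py <<'E'
from station import sense, eyes, r
import cv2,numpy as np
C=eyes.get_calibration('wrist');K=C['camera_matrix'];T=np.array(C['T_tool_cam'])
def snap(name=None):
    s=sense();im=eyes.capture('wrist')
    if name: cv2.imwrite(f'pics/{name}.png',im)
    return im,np.array(s['tcp_pos']),np.array(s['ee_rot'])
def bp(px,z,p,R):
    d=(np.asarray(px,float)-[K[0][2],K[1][2]])/K[0][0];a=np.linalg.norm(d)
    ray=np.r_[d/max(a,1e-9)*np.sin(a),np.cos(a)]
    w=R@T[:3,:3]@ray;o=p+R@T[:3,3]
    return o+w*(z-o[2])/w[2]
def proj(X,p,R):
    c=T[:3,:3].T@(R.T@(np.asarray(X,float)-p)-T[:3,3]);a=np.arctan2(np.hypot(c[0],c[1]),c[2]);n=max(np.hypot(c[0],c[1]),1e-9)
    return np.array([K[0][2],K[1][2]])+K[0][0]*a*c[:2]/n
def whites(im,z,p,R,th=190,amin=40):
    m=(im.min(2)>th).astype('uint8');n,l,st,ce=cv2.connectedComponentsWithStats(m)
    for i in range(1,n):
        if st[i,4]>=amin: print('px',ce[i].round(1),'area',st[i,4],'xy',bp(ce[i],z,p,R)[:2].round(4),'bbox',st[i,:4])
def need(xy,p,R,zt=None):
    d=R.T@(np.r_[xy,zt if zt is not None else p[2]]-p);print('shift tool mm',(d*1000).round(1))
E
python3 - <<'E'
from h import *
s=sense();p=np.array(s['tcp_pos']);R=np.array(s['ee_rot'])
im=cv2.imread('pics/wrist0.png')
whites(im,.032,p,R,150)
k=512/800
for n,q in [('crosshole A',(604,221)),('crosshole B',(590,300)),('dock hole',(454,227))]:
    print(n,bp(np.array(q)*k,.005,p,R).round(4))
cv2.imwrite('pics/crop.png',cv2.resize(im[110:220,240:420],(800,489),interpolation=cv2.INTER_CUBIC))
E
```

```text
px [ 23.  123.6] area 11318 xy [ 0.9654 -0.083 ] bbox [  0   0  60 249]
px [287.7  20.9] area 2168 xy [ 0.5853 -0.1876] bbox [239   0 104  36]
px [293.8   5.8] area 461 xy [ 0.5778 -0.208 ] bbox [270   0  56  18]
px [415.2  64. ] area 331 xy [ 0.4176 -0.1496] bbox [406  53  19  23]
px [163.9  76.6] area 436 xy [ 0.7329 -0.1216] bbox [153  65  23  24]
px [258.4 168.2] area 720 xy [ 0.6196 -0.0077] bbox [249 132  20  78]
px [272.8 141.9] area 113 xy [ 0.6025 -0.0397] bbox [269 135   9  15]
px [386.1 138.9] area 146 xy [ 0.4576 -0.048 ] bbox [375 134  24  13]
px [316.8 171.8] area 720 xy [ 0.5477 -0.0036] bbox [302 138  26  82]
px [390.2 164.4] area 600 xy [ 0.4487 -0.0152] bbox [378 149  28  34]
px [288.9 185.3] area 827 xy [0.582  0.0136] bbox [274 167  30  35]
px [265.9 211.4] area 65 xy [0.6099 0.0476] bbox [263 206   7  12]
px [190.  243.4] area 260 xy [0.7101 0.0935] bbox [183 234  16  20]
px [285.8 297.5] area 1995 xy [0.5789 0.1806] bbox [244 284  84  27]
crosshole A [ 0.4439 -0.0423  0.005 ]
crosshole B [0.4508 0.0295 0.005 ]
dock hole [ 0.5779 -0.0327  0.005 ]
```

View pics/crop.png

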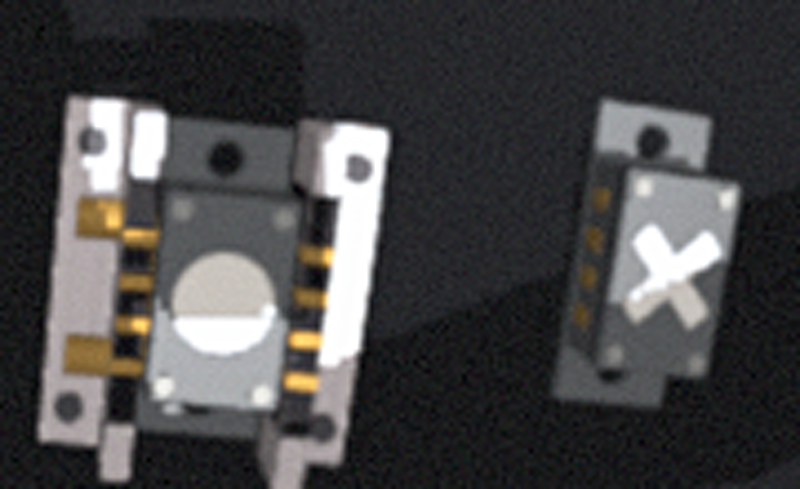

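The crop shows the cross module's lid screws at (643,187), (728,197), (612,356) and (697,362). The docked lid's screws are at (181,209), (285,217), (163,386) and (262,395). The cross module is rotated roughly 5–10°.

```bash
cat >> h.py <<'E'
def lid(c,z,p,R):
    "four lid screws (px): a b / c d, a->c lengthwise"
    P=np.array([bp(q,z,p,R)[:2] for q in c]);L=(P[2]+P[3]-P[0]-P[1])/2;W=(P[1]+P[3]-P[0]-P[2])/2
    a=lambda v:np.degrees(np.arctan2(v[1],v[0])).round(1)
    print('centre',P.mean(0).round(4),'L',np.linalg.norm(L).round(4),a(L),'W',np.linalg.norm(W).round(4),a(W));return P.mean(0)
E
python3 - <<'E'
from h import *
s=sense();p=np.array(s['tcp_pos']);R=np.array(s['ee_rot'])
f=lambda l:np.array(l)*.225+[240,110]
for l in ([(643,187),(728,197),(612,356),(697,362)],[(181,209),(285,217),(163,386),(262,395)]):
    c=lid(f(l),.032,p,R);need(c,p,R)
for q in [(653,139),(226,158)]: print(bp(f(q),.005,p,R))
E
```

```text
centre [ 0.4463 -0.005 ] L 0.0506 84.6 W 0.0291 176.6
shift tool mm [  5.  178.7  -0. ]
centre [0.5806 0.0046] L 0.0505 85.2 W 0.0284 175.4
shift tool mm [-4.6 44.4 -0. ]
[ 0.44332682 -0.04254932  0.005     ]
[ 0.57749233 -0.03232096  0.005     ]
```

jog_arm:
  increments:
    - [0.05,0.99,0.58,0]
    - [0.05,0.99,0.58,0]
    - [0.05,0.99,0.58,0]
    - [0.05,0.99,0.58,0]
    - [0.05,0.99,0.58,0]
    - [0,0.99,0.58,0]
    - [0,0.99,0.58,0]
    - [0,0.99,0.58,0]
    - [0,1,0.58,1]
    - [0,0,0,0.05]
  grip: 80

```text
time_s: 1.9
tcp_pos: [0.4439, -0.0055, 0.2991]
ee_rot: [[-0.085, -0.996, -0.005], [-0.996, 0.085, -0.001], [0.001, 0.005, -1.0]]
wrist_force: [-0.4, 0.1, -0.6]
gripper_width: 0.916
gripper_force: 0.0
```

```bash
python3 - <<'E'
from h import *
im,p,R=snap('w1');print(sense()['time_s'],p,R.round(4).tolist())
u,v=proj([.4463,-.005,.032],p,R);print(u,v)
whites(im,.032,p,R,150)
u,v=int(u),int(v);print(u-90,v-65)
cv2.imwrite('pics/crop1.png',cv2.resize(im[v-65:v+65,u-90:u+90],(720,520),interpolation=cv2.INTER_CUBIC))
E
```

```text
1.95 [ 0.44389236 -0.00550032  0.29908398] [[-0.085, -0.9964, -0.0047], [-0.9964, 0.085, -0.0007], [0.0011, 0.0046, -1.0]]
249.75361985964898 201.52326370557432
px [98.3 20.7] area 3417 xy [ 0.5686 -0.186 ] bbox [ 46   0 120  56]
px [292.5   9. ] area 65 xy [ 0.3967 -0.1683] bbox [288   5  10   9]
px [265.4  36. ] area 2035 xy [ 0.4214 -0.1449] bbox [231  14  77  47]
px [313.9  38.3] area 146 xy [ 0.3812 -0.1412] bbox [307  20  14  29]
px [226.1  52.2] area 444 xy [ 0.4546 -0.1337] bbox [214  32  27  40]
px [249.5 152.6] area 480 xy [ 0.4428 -0.0477] bbox [230 145  40  19]
px [128.8 203. ] area 4912 xy [ 0.5585 -0.0128] bbox [ 79 164  89  91]
px [248.1 197.9] area 1933 xy [ 0.4474 -0.0084] bbox [228 169  42  64]
px [ 39.7 206.5] area 347 xy [ 0.671  -0.0173] bbox [ 10 201  58  11]
px [399.7 268.8] area 40 xy [0.2962 0.0832] bbox [398 260   4  16]
px [365.  270.7] area 766 xy [0.3369 0.0787] bbox [339 262  54  20]
159 136
```

View pics/crop1.png

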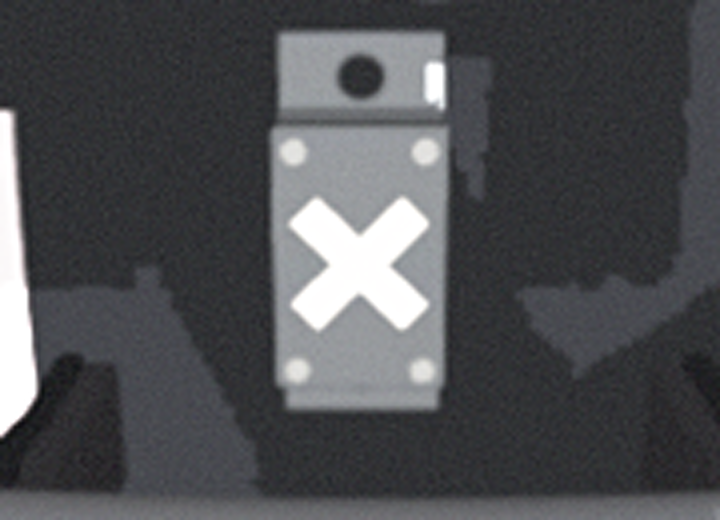

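The crop shows the cross module squared up with the tool. The lid screws are at (292,152), (425,152), (298,371) and (422,371), and the hole is at (360,76).

```bash
python3 - <<'E'
from h import *
s=sense();p=np.array(s['tcp_pos']);R=np.array(s['ee_rot'])
f=lambda l:(np.array(l)+.5)/4-.5+[159,136]
c=lid(f([(292,152),(425,152),(298,371),(422,371)]),.032,p,R);need(c,p,R,.188)
need(bp(f((360,264)),.032,p,R)[:2],p,R,.188); need(bp(f((360,76)),.005,p,R)[:2],p,R,.188)
E
```

```text
centre [ 0.4505 -0.004 ] L 0.0505 85.3 W 0.0282 175.3
shift tool mm [ -1.6  -4.7 112.2]
shift tool mm [ -1.4  -4.5 112.2]
shift tool mm [ 36.   -4.8 112.3]
```

jog_arm:
  increments:
    - [-0.06,-0.23,1,0]
    - [0,0,1,0]
    - [0,0,1,0]
    - [0,0,1,0]
    - [0,0,0.8,0]
    - [0,0,0.5,0]
    - [0,0,0.3,0]
    - [0,0,0,0]
    - [0,0,0,0]

```text
time_s: 2.85
tcp_pos: [0.4518, -0.004, 0.1888]
ee_rot: [[-0.083, -0.997, 0.001], [-0.997, 0.083, 0.0], [-0.0, -0.001, -1.0]]
wrist_force: [-1.0, 1.1, 0.8]
gripper_width: 0.921
gripper_force: 0.0
```

jog_arm:
  increments:
    - [0,0,0,0]
    - [0,0,0,0]
    - [0,0,0,0]
    - [0,0,0,0]
    - [0,0,0,0]
    - [0,0,0,0]
  grip: 30

```text
time_s: 3.45
tcp_pos: [0.451, -0.0042, 0.1883]
ee_rot: [[-0.084, -0.996, -0.001], [-0.996, 0.084, -0.0], [0.0, 0.001, -1.0]]
wrist_force: [-1.5, -0.9, 0.8]
gripper_width: 0.457
gripper_force: 0.8
```

jog_arm:
  increments:
    - [0,0,0,0]
    - [0,0,0,0]
    - [0,0,0,0]
    - [0,0,-0.5,0]
    - [0,0,-1,0]
    - [0,0,-1,1]
    - [0,0,-1,1]
    - [0,0,-1,1]
    - [0,0,-1,1]
    - [0,0,-0.5,1]

```text
time_s: 4.45
tcp_pos: [0.4518, -0.0041, 0.3108]
ee_rot: [[-0.468, -0.884, 0.005], [-0.884, 0.468, 0.001], [-0.003, -0.004, -1.0]]
wrist_force: [0.4, 0.3, -2.2]
gripper_width: 0.433
gripper_force: 30.0
```

```bash
python3 - <<'E'
from h import *
s=sense();print(np.round(s['joints'],1))
im,p,R=snap('w2')
for o in ['cross_plate','cross_module']:
    print(o,[(np.round(d['centre'],3).tolist(),round(d['conf'],2)) for d in eyes.spot_in('wrist',o)])
u,v=proj(p+R@np.array([0,0,.156]),p,R);print(u,v)
u,v=int(u),int(v)
whites(im,.03,p,R,150)
need([.585,-.27],p,R)
E
```

```text
[ 20.2  10.9 -30.8   0.  -48.1 -48.1]
cross_plate [([0.578, -0.264, 0.009], 0.66), ([0.581, -0.028, 0.005], 0.62)]
cross_module [([0.445, -0.023, 0.152], 0.88)]
254.0732579497989 264.0986464637088
px [53.1 50.2] area 6301 xy [ 0.562  -0.2358] bbox [  0   0 120 137]
px [211.2  35.4] area 816 xy [ 0.4182 -0.1498] bbox [195  20  33  32]
px [507.2  39.2] area 206 xy [ 0.1107 -0.0339] bbox [502  23  10  35]
px [44.5 41.9] area 389 xy [ 0.5679 -0.2524] bbox [31 25 28 35]
px [43.5 73.6] area 410 xy [ 0.5844 -0.2218] bbox [31 57 26 35]
px [272.8 169.2] area 291 xy [ 0.4267 -0.0182] bbox [258 164  31  17]
px [179.4 223.7] area 850 xy [ 0.5301 -0.0127] bbox [159 193  40  63]
px [  9.  216.7] area 253 xy [ 0.7357 -0.1217] bbox [  2 206  15  23]
px [148.6 216. ] area 97 xy [ 0.5541 -0.0339] bbox [143 208  13  17]
px [108.6 225.8] area 94 xy [ 0.6016 -0.0455] bbox [104 218  11  15]
px [254.7 249.9] area 724 xy [0.4784 0.0451] bbox [227 238  57  22]
shift tool mm [ 172.7 -242.2    0.3]
```

```bash
cat >> h.py <<'E'
def plan(d,turn,N,z=0):
    "world shift d (m), turn in units, in N rows"
    R=np.array(sense()['ee_rot']);y=np.arctan2(R[1,0],R[0,0]);rows=[]
    for k in range(N):
        a=y-k*turn/N*.08  # shift along axes before the turn
        x=np.array([np.cos(a),np.sin(a)]);yy=np.array([np.sin(a),-np.cos(a)]);s=np.array(d)/N/.02
        rows.append([round(float(s@x),2),round(float(s@yy),2),round(z/N/.02,2),round(turn/N,2)])
    print(rows)
E
python3 -c "
from h import *
plan([.213,-.316],13.5,19)"
```

```text
[[0.48, -0.88, 0.0, 0.71], [0.43, -0.91, 0.0, 0.71], [0.37, -0.93, 0.0, 0.71], [0.32, -0.95, 0.0, 0.71], [0.27, -0.97, 0.0, 0.71], [0.21, -0.98, 0.0, 0.71], [0.15, -0.99, 0.0, 0.71], [0.1, -1.0, 0.0, 0.71], [0.04, -1.0, 0.0, 0.71], [-0.02, -1.0, 0.0, 0.71], [-0.07, -1.0, 0.0, 0.71], [-0.13, -0.99, 0.0, 0.71], [-0.19, -0.99, 0.0, 0.71], [-0.24, -0.97, 0.0, 0.71], [-0.3, -0.96, 0.0, 0.71], [-0.35, -0.94, 0.0, 0.71], [-0.4, -0.92, 0.0, 0.71], [-0.46, -0.89, 0.0, 0.71], [-0.51, -0.87, 0.0, 0.71]]
```

jog_arm:
  increments:
    - [0.48,-0.88,0,0.7]
    - [0.43,-0.91,0,0.7]
    - [0.37,-0.93,0,0.7]
    - [0.32,-0.95,0,0.7]
    - [0.27,-0.97,0,0.7]
    - [0.21,-0.98,0,0.7]
    - [0.15,-0.99,0,0.7]
    - [0.1,-1.0,0,0.7]
    - [0.04,-1.0,0,0.7]
    - [-0.02,-1.0,0,0.7]

```text
time_s: 5.6
tcp_pos: [0.5639, -0.171, 0.3069]
ee_rot: [[-0.865, -0.502, -0.002], [-0.502, 0.865, 0.0], [0.002, 0.001, -1.0]]
wrist_force: [-0.3, -0.4, -1.3]
gripper_width: 0.433
gripper_force: 30.0
```

jog_arm:
  increments:
    - [-0.07,-1.0,0,0.7]
    - [-0.13,-0.99,0,0.7]
    - [-0.19,-0.99,0,0.7]
    - [-0.24,-0.97,0,0.7]
    - [-0.3,-0.96,0,0.7]
    - [-0.35,-0.94,0,0.7]
    - [-0.4,-0.92,0,0.7]
    - [-0.46,-0.89,0,0.7]
    - [-0.51,-0.87,0,0.9]
    - [0,0,0,0]

```text
time_s: 6.6
tcp_pos: [0.6669, -0.3207, 0.3056]
ee_rot: [[-1.0, -0.006, -0.002], [-0.006, 1.0, 0.0], [0.002, 0.0, -1.0]]
wrist_force: [-0.1, 0.4, -1.4]
gripper_width: 0.433
gripper_force: 30.0
```

```bash
python3 - <<'E'
from h import *
import time
im,p,R=snap('w3');print(p,R.round(3).tolist(),np.round(sense()['joints'],1))
for o in ['cross_plate','cross_module']:
    print(o,[(np.round(d['centre'],3).tolist(),round(d['conf'],2)) for d in eyes.spot_in('wrist',o)])
whites(im,.006,p,R,150)
cv2.imwrite('pics/w3b.png',cv2.resize(im[0:300,100:500],(800,600),interpolation=cv2.INTER_CUBIC))
E
```

```text
[ 0.66685514 -0.32073185  0.305588  ] [[-1.0, -0.006, -0.002], [-0.006, 1.0, 0.0], [0.002, 0.0, -1.0]] [-13.2  37.1  11.7  -0.  -64.8 -76.4]
cross_plate [([0.581, -0.284, 0.009], 0.85)]
cross_module [([0.647, -0.321, 0.148], 0.58)]
px [55.8 19.8] area 1723 xy [ 0.4719 -0.5411] bbox [ 0  0 93 40]
px [279.1  98.4] area 12861 xy [ 0.5775 -0.2989] bbox [216  38 148 135]
px [501.7  92.5] area 226 xy [ 0.5406 -0.0247] bbox [491  82  21  23]
px [312.6 104. ] area 878 xy [ 0.5817 -0.2672] bbox [294  85  39  39]
px [373.1 103.3] area 517 xy [ 0.577  -0.2059] bbox [359  86  31  35]
px [505.6 144.5] area 63 xy [ 0.6037 -0.0099] bbox [501 141  10   8]
px [494. 155.] area 208 xy [ 0.6184 -0.0306] bbox [483 145  29  20]
px [242.1 158.6] area 63 xy [ 0.635  -0.3331] bbox [237 156  12   6]
px [498.4 207.6] area 92 xy [ 0.6859 -0.0035] bbox [491 180  14  61]
px [254.7 250. ] area 635 xy [ 0.7309 -0.3205] bbox [228 238  55  22]
px [435.8 249. ] area 100 xy [ 0.7376 -0.101 ] bbox [427 245  18   8]
px [506.1 369. ] area 146 xy [1.0622 0.2296] bbox [497 356  15  23]
px [411.4 381.3] area 106 xy [ 0.995  -0.0555] bbox [393 378  31   6]
```

View pics/w3b.png

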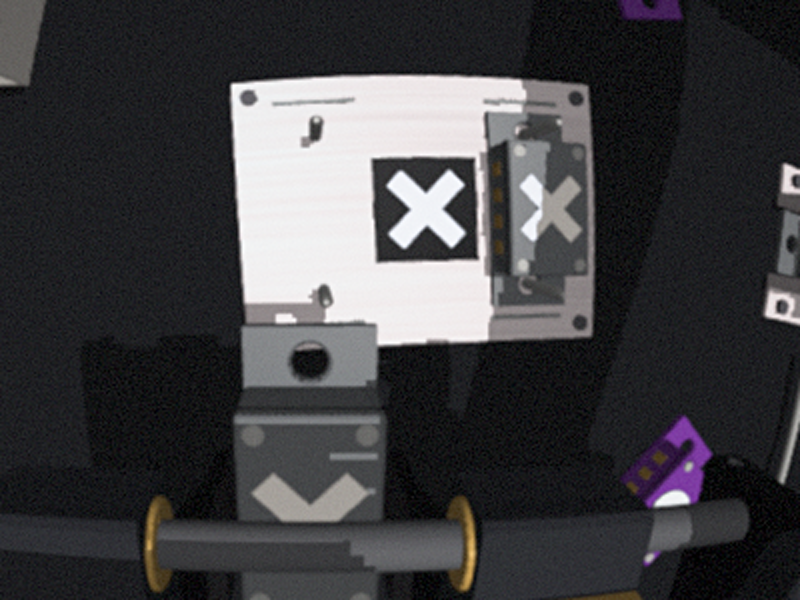

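The wrist view shows the cross plate clear. The free-nest posts are near (316,128) and (324,296), the mark is at (426,209), and the held module's near hole is at (310,361). I'll measure the posts numerically.

```bash
python3 - <<'E'
from h import *
im=cv2.imread('pics/w3.png').min(2)
print('rows 54-74 cols 246-268');print(im[54:74,246:268])
print('rows 138-156 cols 248-272');print(im[138:157,248:272])
E
```

```text
rows 54-74 cols 246-268
[[240 240 240 241 241 239 239 240 241 239 239 240 239 239 238 239 240 239
  239 238 238 237]
 [238 240 239 239 237 237 238 236 237 237 240 237 239 238 237 237 236 236
  238 238 237 237]
 [239 237 238 238 237 237 239 237 238 239 241 237 235 236 236 237 236 238
  236 235 238 235]
 [238 237 237 237 236 239 238 239 240 237 223 214 213 221 228 236 235 237
  237 235 234 235]
 [236 236 238 235 237 235 236 238 233 201 158 172 179 168 185 223 234 235
  234 232 232 232]
 [234 235 235 234 235 235 234 237 210 139 125 186 202 167 135 191 231 233
  232 230 232 232]
 [235 232 235 233 233 234 234 232 195 105 114 189 199 163 107 149 217 233
  232 232 232 231]
 [233 235 234 236 235 236 237 237 176  93  81 126 133 106  87 146 218 237
  236 237 236 235]
 [237 238 237 237 237 239 240 240 173  88  57  71  75  71  88 164 231 240
  239 237 238 240]
 [236 238 239 238 240 238 242 240 181  89  48  57  63  54  93 188 238 241
  238 238 238 236]
 [240 240 238 239 239 238 241 240 181  86  59  59  55  57  97 194 240 240
  238 237 237 238]
 [239 237 238 238 239 241 243 241 178  82  49  55  54
[... 2030 characters left out ...]
40 237 238 237 237 237 232 166 139 132 108  77 110 163 172 140 103
  159 234 240 239 238 237]
 [193 187 190 188 187 188 189 186 147 138 140 123  81 113 178 191 153 116
  173 235 239 238 238 235]
 [142 138 146 140 143 140 145 139 138 136 139 131 101  96 134 151 140 156
  219 239 238 237 238 237]
 [138 139 139 137 136 137 137 137 140 140 140 135 123 108 114 147 182 219
  237 238 237 236 236 236]
 [131 138 137 138 133 137 137 137 134 138 136 134 135 131 151 216 231 238
  239 237 237 237 238 236]
 [138 139 136 140 139 137 140 137 142 136 138 139 139 138 175 241 242 240
  241 240 239 240 239 239]
 [141 137 141 139 137 143 141 140 137 138 137 138 139 134 172 238 241 238
  239 238 237 238 240 239]]
```

```bash
python3 - <<'E'
from h import *
s=sense();p=np.array(s['tcp_pos']);R=np.array(s['ee_rot'])
for z,a,b in [(.051,(257.8,59.5),(262.8,150.5)),(.006,(256.6,67.2),(261.5,145))]:
    A=bp(a,z,p,R)[:2];B=bp(b,z,p,R)[:2];d=B-A
    print(A.round(4),B.round(4),'len',np.linalg.norm(d).round(4),'dir',np.degrees(np.arctan2(d[1],d[0])).round(2));c=(A+B)/2;print(c.round(4));need(c,p,R)
f=lambda q:(np.array(q)+.5)/2-.5+[100,0]
zl=p[2]-.188+.032;zf=zl-.027
# held module features, in tool frame
for n,q,z in [('hole',f((310,361)),zf),('scrL',f((252,435)),zl),('scrR',f((367,435)),zl),('box L top',f((237,418)),zl),('box R top',f((386,416)),zl),('flL',f((243,325)),zf),('flR',f((377,324)),zf)]:
    print(n,(R.T@(bp(q,z,p,R)-p)*1000).round(1))
print('mark',bp((312.6,104),.006,p,R).round(4), 'yaw',np.degrees(np.arctan2(R[1,0],R[0,0])))
E
```

```text
[ 0.5473 -0.3174] [ 0.6201 -0.3126] len 0.0729 dir 3.7
[ 0.5837 -0.315 ]
shift tool mm [82.2  4.3  0.2]
[ 0.5469 -0.318 ] [ 0.6208 -0.3126] len 0.0741 dir 4.14
[ 0.5839 -0.3153]
shift tool mm [82.   4.   0.2]
hole [ 38.1  -0.3 183.1]
scrL [ 26.  -14.5 156. ]
scrR [ 26.   13.7 156.1]
box L top [ 30.4 -18.  156.1]
box R top [ 30.9  18.2 156.1]
flL [ 48.5 -19.  183.1]
flR [ 48.8  18.4 183.1]
mark [ 0.5804 -0.2649  0.006 ] yaw -179.54133503719865
```

jog_arm:
  increments:
    - [1,0.21,0,0]
    - [1,0,0,0]
    - [1,0,0,0]
    - [1,0,0,0]
    - [0.05,0,0.5,-0.75]
    - [0,0,1,0]
    - [0,0,1,0]
    - [0,0,0.4,0]
    - [0,0,0,0]
    - [0,0,0,0]

```text
time_s: 7.75
tcp_pos: [0.5856, -0.3151, 0.2512]
ee_rot: [[-0.998, -0.068, 0.001], [-0.068, 0.998, -0.001], [-0.001, -0.001, -1.0]]
wrist_force: [-0.2, 0.1, -1.4]
gripper_width: 0.437
gripper_force: 30.0
```

```bash
python3 - <<'E'
from h import *
s=sense();p=np.array(s['tcp_pos']);R=np.array(s['ee_rot']);print(np.degrees(np.arctan2(R[1,0],R[0,0]))+180,R[2].round(4))
need([.5849,-.3150],p,R,.195)
im,p,R=snap('w4')
c=proj([.5473,-.3174,.051],p,R);print(c)
cv2.imwrite('pics/w4b.png',cv2.resize(im[90:290,150:350],(600,600),interpolation=cv2.INTER_CUBIC))
E
```

```text
3.893308192354368 [-9.e-04 -8.e-04 -1.e+00]
shift tool mm [ 0.7  0.2 56.2]
[255.90068422 173.21988609]
```

View pics/w4b.png

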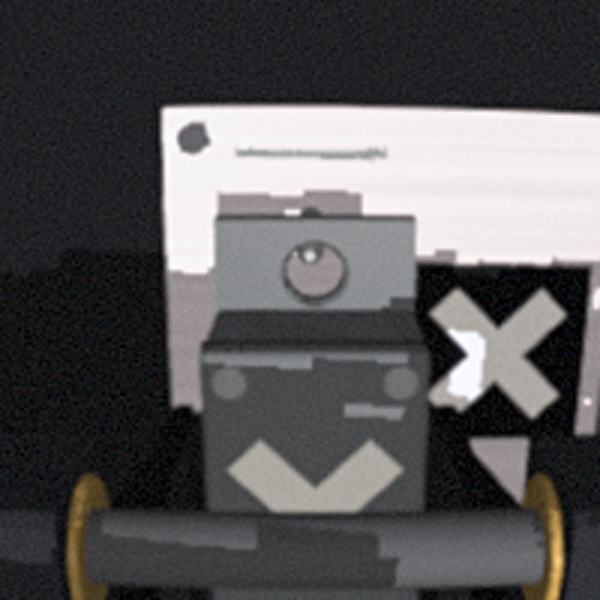

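The crop shows the near hole centred at about (315,270). The bright post tip is visible through it at about (310,254).

```bash
python3 - <<'E'
from h import *
s=sense();p=np.array(s['tcp_pos']);R=np.array(s['ee_rot'])
im=cv2.imread('pics/w4.png').min(2);print(im[158:192,242:268])
f=lambda q:(np.array(q)+.5)/3-.5+[150,90]
for n,q,z in [('hole',(315,270),p[2]-.183),('tip',(310,254),.051),('tip',(310,254),.0565)]: print(n,(R.T@(bp(f(q),z,p,R)-p)*1000).round(1))
E
```

```text
[[145 142 145 139 140 137 140 144 146 138 139 133 136 137 144 143 142 144
  146 147 144 141 139 147 141 144]
 [147 144 150 172 173 177 172 173 143 116  98  93 103 113 141 149 145 147
  143 143 143 147 143 145 148 141]
 [142 141 166 226 240 238 240 227 149  90  75  75  75  86 111 130 145 142
  136 142 145 140 140 141 140 139]
 [109 107 123 173 190 189 189 176 108  60  64  64  62  65  74 100 108 107
  107 108 108 106 106 105 108 103]
 [ 74  75  82  99 104 101 102  98  78  73  70  71  69  67  67  71  76  78
   79  77  78  81  77  78  74  78]
 [117 112 114 109 112 110 119 112 111 118 122 117 117 122 119 121 115 120
  118 117 115 119 117 118 117 114]
 [142 139 143 143 138 138 143 138 140 140 145 145 143 145 141 141 141 143
  137 141 145 145 143 143 140 145]
 [140 148 146 147 144 143 147 144 151 144 147 146 147 150 145 147 144 146
  150 145 149 145 147 145 147 144]
 [146 144 141 144 143 145 143 144 142 141 140 146 146 148 144 147 143 144
  147 143 143 147 142 148 143 149]
 [144 146 141 142 145 146 146 144 145 142 144 143 143 142 143 142 149 142
  145 144 146 145 143 151 145 147]
 [144 142 
[... 1979 characters left out ...]
92 117 140 151 149 152 146 151 147 149 152 139
  119  91  73  90 113 130 138 142]
 [140 139 138 127 116  95  73  83 116 134 140 140 143 142 137 137 129 100
   76  73  89 103 121 137 145 138]
 [145 142 140 136 123 111  94  83  76  84  89 107 109 107  99  90  78  72
   76  88 107 115 136 137 143 139]
 [138 136 137 139 133 121 116 103  81  68  59  71  70  71  69  69  81  82
  100 109 120 129 143 140 139 138]
 [138 139 140 140 138 140 128 113  91  76  72  77  82  77  85 101 100 112
  112 125 140 140 140 140 142 142]
 [135 140 138 142 138 138 139 135 121 117  92  90  89  89  88 106 121 126
  138 141 140 139 142 140 135 144]]
hole [ 38.5  -0.3 182.9]
tip [ 37.7  -1.4 200.5]
tip [ 38.9  -1.3 195. ]
```

jog_arm:
  increments:
    - [-0.02,-0.05,0.2,0]
    - [0,0,0.3,0]
    - [0,0,0.3,0]
    - [0,0,0.2,0]
    - [0,0,0.2,0]
    - [0,0,0,0]

```text
time_s: 8.4
tcp_pos: [0.5855, -0.3162, 0.2254]
ee_rot: [[-0.998, -0.067, -0.002], [-0.067, 0.998, 0.001], [0.002, 0.001, -1.0]]
wrist_force: [-0.3, -0.5, -0.8]
gripper_width: 0.433
gripper_force: 30.0
```

jog_arm:
  increments:
    - [0,0,0.4,0]
    - [0,0,0.4,0]
    - [0,0,0.4,0]
    - [0,0,0.2,0]
    - [0,0,0.1,0]
    - [0,0,0,0]
    - [0,0,0,0]

```text
time_s: 9.1
tcp_pos: [0.5858, -0.3163, 0.1966]
ee_rot: [[-0.998, -0.067, 0.0], [-0.067, 0.998, -0.0], [-0.0, -0.0, -1.0]]
wrist_force: [0.1, 0.5, -0.6]
gripper_width: 0.437
gripper_force: 30.0
```

Just above the plate; nudge to contact, then release.

jog_arm:
  increments:
    - [0,0,0.08,0]
    - [0,0,0.04,0]
    - [0,0,0,0]
    - [0,0,0,0]

```text
time_s: 9.5
tcp_pos: [0.5858, -0.3162, 0.1944]
ee_rot: [[-0.998, -0.067, 0.001], [-0.067, 0.998, -0.0], [-0.0, -0.0, -1.0]]
wrist_force: [-0.6, 0.0, 0.1]
gripper_width: 0.43
gripper_force: 30.0
```

jog_arm:
  increments:
    - [0,0,0,0]
    - [0,0,0,0]
    - [0,0,0,0]
    - [0,0,0,0]
    - [0,0,-0.3,0]
    - [0,0,-0.7,0]
    - [0,0,-1,0]
    - [0,0,-1,0]
    - [0,0,-1,0]
    - [0,0,-1,0]
  grip: 75

```text
time_s: 10.5
tcp_pos: [0.5857, -0.3163, 0.2964]
ee_rot: [[-0.998, -0.067, 0.002], [-0.067, 0.998, -0.001], [-0.002, -0.001, -1.0]]
wrist_force: [0.5, -0.2, 0.3]
gripper_width: 0.858
gripper_force: 0.0
```

```bash
python3 - <<'E'
from h import *
im,p,R=snap('w5');print(p)
u,v=proj([.5838,-.3151,.038],p,R);print(u,v)
whites(im,.038,p,R,110)
plan([.5805+.03-p[0],.0046-p[1]],1.0,17,-.01);print(p,np.degrees(np.arctan2(R[1,0],R[0,0]))+180)
E
```

```text
[ 0.585671   -0.31628537  0.29635958]
256.83175048310284 200.9410950977391
px [55.3 62.2] area 5825 xy [ 0.4638 -0.5098] bbox [  0   5 102 107]
px [445.6  40.4] area 501 xy [ 0.4201 -0.1533] bbox [434  27  24  28]
px [285.4 174. ] area 12375 xy [ 0.5591 -0.2933] bbox [213 122 183 131]
px [501.  176.1] area 444 xy [ 0.5397 -0.0549] bbox [487 163  25  30]
px [361.6 197.2] area 1054 xy [ 0.5744 -0.2238] bbox [346 169  38  59]
px [306.9 191.9] area 805 xy [ 0.573  -0.2736] bbox [288 174  39  37]
px [485.9 201.2] area 152 xy [ 0.5689 -0.0712] bbox [479 187  15  30]
px [507.9 213.7] area 181 xy [ 0.5813 -0.0253] bbox [502 196  10  30]
px [485.3 229.5] area 214 xy [ 0.6012 -0.0592] bbox [471 223  28  16]
px [364.1 243.5] area 242 xy [ 0.6187 -0.2125] bbox [346 233  32  18]
px [501.8 237. ] area 70 xy [ 0.6104 -0.0239] bbox [497 233  11   8]
px [350.2 239.2] area 40 xy [ 0.6147 -0.2274] bbox [342 238  16   3]
px [  3.8 367.4] area 84 xy [ 0.9429 -0.7579] bbox [  0 358  11  18]
px [504.2 376.9] area 213 xy [0.9115 0.1884] bbox [493 368  19  16]
[[-0.14, 0.94, -0.03, 0.06], [-0.13, 0.94, -0.03, 0.06], [-0.13, 0.94, -0.03, 0.06], [-0.12, 0.94, -0.03, 0.06], [-0.12, 0.94, -0.03, 0.06], [-0.11, 0.94, -0.03, 0.06], [-0.11, 0.94, -0.03, 0.06], [-0.11, 0.94, -0.03, 0.06], [-0.1, 0.94, -0.03, 0.06], [-0.1, 0.94, -0.03, 0.06], [-0.09, 0.94, -0.03, 0.06], [-0.09, 0.94, -0.03, 0.06], [-0.08, 0.94, -0.03, 0.06], [-0.08, 0.94, -0.03, 0.06], [-0.07, 0.94, -0.03, 0.06], [-0.07, 0.94, -0.03, 0.06], [-0.07, 0.94, -0.03, 0.06]]
[ 0.585671   -0.31628537  0.29635958] 3.8329436892206274
```

jog_arm:
  increments:
    - [-0.08,0.95,0,0.2]
    - [-0.05,0.95,0,0.2]
    - [-0.05,0.95,0,0.2]
    - [-0.04,0.95,0,0.2]
    - [-0.02,0.95,0,0.2]
    - [0,0.95,0,0.2]
    - [0.01,0.95,0,0.2]
    - [0.02,0.95,0,0.2]
    - [0.04,0.95,0,0.2]
    - [0.05,0.95,0,0.1]

```text
time_s: 11.55
tcp_pos: [0.5891, -0.1253, 0.2952]
ee_rot: [[-0.996, 0.085, 0.002], [0.085, 0.996, -0.0], [-0.002, 0.0, -1.0]]
wrist_force: [0.3, 0.3, -1.3]
gripper_width: 0.864
gripper_force: 0.0
```

jog_arm:
  increments:
    - [0.08,0.95,0,0]
    - [0.08,0.95,0,0]
    - [0.08,0.95,0,0]
    - [0.08,0.95,0,0]
    - [0.08,0.95,0,0]
    - [0.08,0.95,0,0]
    - [0.08,0.95,0,0]
    - [0,0,0,0]
    - [0,0,0,0]

```text
time_s: 12.45
tcp_pos: [0.5893, 0.0076, 0.2948]
ee_rot: [[-0.996, 0.084, 0.001], [0.084, 0.996, 0.0], [-0.001, 0.0, -1.0]]
wrist_force: [0.3, -0.5, 0.3]
gripper_width: 0.862
gripper_force: 0.0
```

```bash
python3 - <<'E'
from h import *
im,p,R=snap('w6');print(sense()['time_s'],p,np.degrees(np.arctan2(R[1,0],R[0,0])))
u,v=proj([.583,.005,.032],p,R);print(u,v);u,v=int(u),int(v)
whites(im,.032,p,R,110)
print(u-90,v-65)
a=cv2.resize(im[v-65:v+65,u-90:u+90],(720,520),interpolation=cv2.INTER_CUBIC)
cv2.imwrite('pics/c6.png',a)
w=cv2.imread('pics/w5.png')[120:260,200:400]
cv2.imwrite('pics/c6.png',np.hstack([cv2.resize(a,(450,325)),cv2.resize(w,(350,245)).repeat(1,0) if 0 else cv2.copyMakeBorder(cv2.resize(w,(350,245)),0,80,0,0,cv2.BORDER_CONSTANT)]))
E
```

```text
12.5 [0.58926064 0.00755233 0.29476781] 175.16998078752152
251.44774733053055 194.65892703877546
px [415.3   5.7] area 304 xy [0.4183 0.1669] bbox [401   0  27  15]
px [69.9 36.9] area 578 xy [ 0.418  -0.1496] bbox [58 22 25 31]
px [456.9 159.5] area 8246 xy [0.564  0.2076] bbox [417 103  95 123]
px [252.2 144.9] area 2307 xy [0.5408 0.0093] bbox [196 134 114  25]
px [ 42.1 185.4] area 4606 xy [ 0.5554 -0.2081] bbox [  0 137  92 103]
px [480.3 160.6] area 544 xy [0.5662 0.2413] bbox [470 145  22  32]
px [236.4 183.4] area 1485 xy [ 0.5721 -0.0068] bbox [191 157  77  53]
px [304.9 164. ] area 170 xy [0.5601 0.0519] bbox [296 160  19   9]
px [207.  222.9] area 254 xy [ 0.6057 -0.0365] bbox [195 216  30  15]
px [301.9 221.6] area 205 xy [0.6114 0.0473] bbox [293 216  19  15]
px [252.8 228. ] area 146 xy [0.6137 0.0035] bbox [238 226  30   5]
px [285.9 228.2] area 51 xy [0.6165 0.0328] bbox [281 226  13   5]
px [ 10.1 242.7] area 103 xy [ 0.619  -0.2908] bbox [  0 234  19  16]
px [244.8 297.8] area 130 xy [ 0.6887 -0.0109] bbox [241 286   8  25]
px [338.4 305. ] area 63 xy [0.7096 0.0846] bbox [334 301  10   8]
px [507.3 364.7] area 91 xy [0.9521 0.4502] bbox [500 354  12  19]
px [  7.4 377.4] area 123 xy [ 0.9149 -0.5056] bbox [  0 370  17  14]
161 129
```

View pics/c6.png

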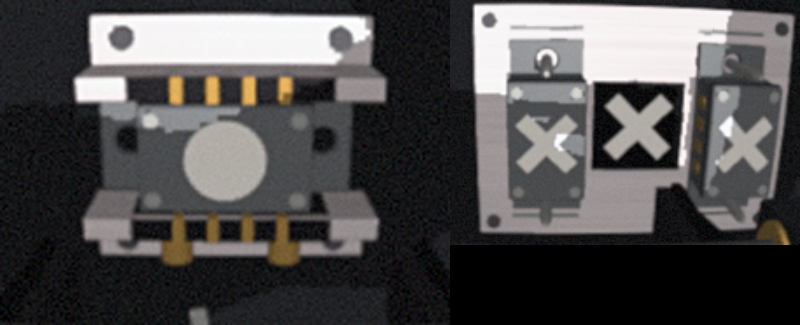

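The left crop shows the docked module with the round tag at (225,161). Its screws are at (150,121), (299,122), (152,200) and (298,200). The right crop confirms the cross module is seated with both posts through it.

```bash
python3 - <<'E'
from h import *
s=sense();p=np.array(s['tcp_pos']);R=np.array(s['ee_rot'])
f=lambda l:(np.array(l)+.5)/2.5-.5+[161,129]
c=lid(f([(150,121),(152,200),(299,122),(298,200)]),.032,p,R);need(c,p,R,.191)
need(bp(f((225,161)),.032,p,R)[:2],p,R,.191)
E
```

```text
centre [0.5815 0.0039] L 0.0503 85.0 W 0.0278 -4.7
shift tool mm [  7.5  -3.9 103.6]
shift tool mm [  7.6  -3.7 103.6]
```

jog_arm:
  increments:
    - [0.38,-0.22,0.5,0]
    - [0,0,1,0]
    - [0,0,1,0]
    - [0,0,1,0]
    - [0,0,0.8,0]
    - [0,0,0.5,0]
    - [0,0,0.35,0]
    - [0,0,0,0]
  grip: 80

```text
time_s: 13.3
tcp_pos: [0.5812, 0.0032, 0.1904]
ee_rot: [[-0.996, 0.086, -0.001], [0.086, 0.996, -0.0], [0.001, -0.0, -1.0]]
wrist_force: [-1.2, -0.7, -0.7]
gripper_width: 0.924
gripper_force: 0.0
```

jog_arm:
  increments:
    - [0,0,0,0]
    - [0,0,0,0]
    - [0,0,0,0]
    - [0,0,0,0]
    - [0,0,0,0]
    - [0,0,0,0]
  grip: 50

```text
time_s: 13.9
tcp_pos: [0.5816, 0.0039, 0.1917]
ee_rot: [[-0.996, 0.085, 0.001], [0.085, 0.996, 0.0], [-0.001, 0.0, -1.0]]
wrist_force: [-0.6, 1.8, 4.3]
gripper_width: 0.687
gripper_force: 30.0
```

jog_arm:
  increments:
    - [0,0,-0.3,0]
    - [0,0,-0.7,0]
    - [0,0,-1,0]
    - [0,0,-1,0]
    - [0.5,0,0,0]
    - [1,0,0,0]
    - [1,0,0,0]
    - [1,0,0,0]
    - [1,0,0,0]
    - [1,0,0,0]

```text
time_s: 14.9
tcp_pos: [0.4693, 0.0126, 0.2495]
ee_rot: [[-0.996, 0.086, -0.004], [0.086, 0.996, -0.001], [0.003, -0.001, -1.0]]
wrist_force: [-0.0, 0.3, -2.6]
gripper_width: 0.684
gripper_force: 30.0
```

jog_arm:
  increments:
    - [0.6,0,0.5,0]
    - [0,0,0.7,0]
    - [0,0,0.7,0]
    - [0,0,0.5,0]
    - [0,0,0.3,0]
    - [0,0,0.1,0]
    - [0,0,0,0]
    - [0,0,0,0]

```text
time_s: 15.7
tcp_pos: [0.4599, 0.0141, 0.1953]
ee_rot: [[-0.996, 0.085, 0.001], [0.085, 0.996, 0.0], [-0.001, 0.0, -1.0]]
wrist_force: [-0.5, 0.5, -3.3]
gripper_width: 0.689
gripper_force: 30.0
```

jog_arm:
  increments:
    - [0,0,0.08,0]
    - [0,0,0.07,0]
    - [0,0,0.03,0]
    - [0,0,0,0]
    - [0,0,0,0]

```text
time_s: 16.2
tcp_pos: [0.4597, 0.014, 0.1916]
ee_rot: [[-0.996, 0.085, 0.0], [0.085, 0.996, 0.0], [-0.0, 0.0, -1.0]]
wrist_force: [-2.5, 0.5, 2.0]
gripper_width: 0.687
gripper_force: 30.0
```

jog_arm:
  increments:
    - [0,0,0,0]
    - [0,0,0,0]
    - [0,0,0,0]
    - [0,0,0,0]
    - [0,0,-0.5,0]
    - [0,0,-1,0]
    - [0,0,-1,0]
    - [0,0,-1,-1]
    - [0,0,-1,-1]
    - [0,0,-0.5,-1]
  grip: 80

```text
time_s: 17.2
tcp_pos: [0.46, 0.0141, 0.2939]
ee_rot: [[-0.987, -0.158, 0.004], [-0.158, 0.987, 0.001], [-0.004, 0.0, -1.0]]
wrist_force: [0.1, -1.3, -0.3]
gripper_width: 0.921
gripper_force: 0.0
```

jog_arm:
  increments:
    - [0,0,0,-1]
    - [0,0,0,-1]
    - [0,0,0,-1]
    - [0,0,0,-1]
    - [0,0,0,-1]
    - [0,0,0,-1]
    - [0,0,0,-1]
    - [0,0,0,-1]
    - [0,0,0,-1]
    - [0,0,0,-1]

```text
time_s: 18.2
tcp_pos: [0.4596, 0.014, 0.2921]
ee_rot: [[-0.575, -0.818, 0.001], [-0.818, 0.575, 0.0], [-0.001, -0.0, -1.0]]
wrist_force: [-0.2, 1.1, 0.5]
gripper_width: 0.921
gripper_force: 0.0
```

jog_arm:
  increments:
    - [0,0,0,-1]
    - [0,0,0,-1]
    - [0,0,0,-1]
    - [0,0,0,-1]
    - [0,0,0,-1]
    - [0,0,0,-1]
    - [0,0,0,-0.6]
    - [0,0,0,0]
    - [0,0,0,0]

```text
time_s: 19.1
tcp_pos: [0.4597, 0.014, 0.2918]
ee_rot: [[-0.089, -0.996, 0.001], [-0.996, 0.089, 0.0], [-0.0, -0.001, -1.0]]
wrist_force: [0.3, -0.2, -0.3]
gripper_width: 0.917
gripper_force: 0.0
```

```bash
python3 - <<'E'
from h import *
im,p,R=snap('w7');print(sense()['time_s'],p,np.degrees(np.arctan2(R[1,0],R[0,0])),np.round(sense()['joints'],1))
u,v=proj([.4597,.014,.032],p,R);print(u,v);u,v=int(u),int(v)
print(u-90,v-65)
cv2.imwrite('pics/c7.png',cv2.resize(im[v-65:v+65,u-90:u+90],(720,520),interpolation=cv2.INTER_CUBIC))
E
```

```text
19.15 [0.45966415 0.01398097 0.29184452] -95.10126354218852 [ 22.1  13.2 -31.1  -0.  -45.7 -27.2]
254.01642943570025 202.91148568379774
164 137
```

View pics/c7.png

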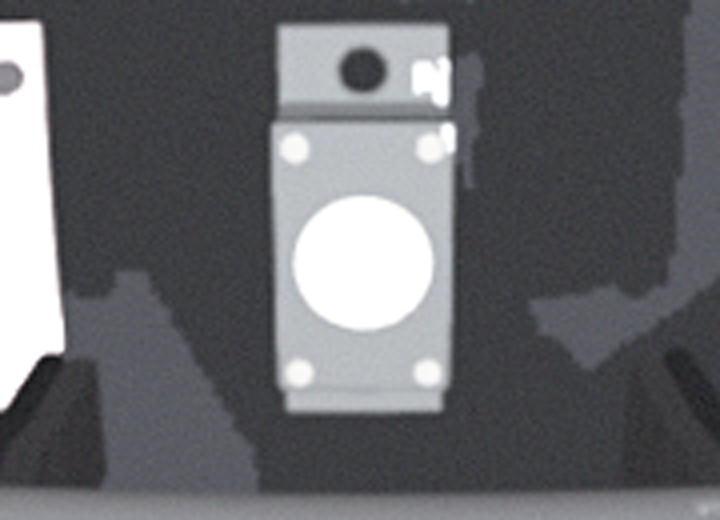

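The crop shows the round module put down. The screws are at (294,148), (430,148), (298,372) and (427,372), and the hole is at (362,70).

```bash
python3 - <<'E'
from h import *
s=sense();p=np.array(s['tcp_pos']);R=np.array(s['ee_rot'])
f=lambda l:(np.array(l)+.5)/4-.5+[164,137]
c=lid(f([(294,148),(430,148),(298,372),(427,372)]),.032,p,R);need(c,p,R,.188)
need(bp(f((363,263)),.032,p,R)[:2],p,R,.188);need(bp(f((362,70)),.005,p,R)[:2],p,R,.188)
E
```

```text
centre [0.4594 0.0136] L 0.0499 85.1 W 0.0281 175.0
shift tool mm [  0.5   0.2 103.7]
shift tool mm [  0.5   0.4 103.7]
shift tool mm [3.760e+01 1.000e-01 1.037e+02]
```

jog_arm:
  increments:
    - [0,0,0.5,0]
    - [0,0,1,0]
    - [0,0,1,0]
    - [0,0,1,0]
    - [0,0,0.8,0]
    - [0,0,0.5,0]
    - [0,0,0.35,0]
    - [0,0,0,0]
    - [0,0,0,0]

```text
time_s: 20.05
tcp_pos: [0.46, 0.0141, 0.1886]
ee_rot: [[-0.088, -0.996, 0.001], [-0.996, 0.088, 0.0], [-0.0, -0.001, -1.0]]
wrist_force: [-0.2, -0.8, 0.3]
gripper_width: 0.92
gripper_force: 0.0
```

jog_arm:
  increments:
    - [0,0,0,0]
    - [0,0,0,0]
    - [0,0,0,0]
    - [0,0,0,0]
    - [0,0,0,0]
    - [0,0,0,0]
    - [0,0,0,0]
    - [0,0,0,0]
    - [0,0,0,0]
  grip: 28

```text
time_s: 20.95
tcp_pos: [0.4598, 0.014, 0.1884]
ee_rot: [[-0.088, -0.996, 0.0], [-0.996, 0.088, 0.0], [-0.0, -0.0, -1.0]]
wrist_force: [-0.2, -0.3, 0.4]
gripper_width: 0.432
gripper_force: 30.0
```

```bash
python3 - <<'E'
from h import *
print(sense()['tcp_pos'],sense()['gripper_force'])
p=np.array(sense()['tcp_pos'])
print('scene,side:')
for n in ['scene','side']:
    eyes.capture(n)
    print([(np.round(d['centre'],3).tolist(),round(d['conf'],2)) for d in eyes.spot_in(n,'round_plate')],[(np.round(d['centre'],3).tolist(),round(d['conf'],2)) for d in eyes.spot_in(n,'round_seated')])
# plate corners from w6 (yaw 175): white comps
im=cv2.imread('pics/w6.png');p6=np.array([.58926,.00755,.29477])
plan([.665-p[0],.215-p[1]],17.5,19,0)
E
```

```text
[0.45975552 0.01402842 0.18839728] 29.998367065563798
scene,side:
[([0.577, 0.25, 0.006], 0.94)] [([0.574, 0.308, 0.034], 0.76)]
[([0.515, 0.263, 0.006], 0.72)] [([0.574, -0.329, 0.034], 0.38)]
[[-0.57, -0.49, 0.0, 0.92], [-0.61, -0.45, 0.0, 0.92], [-0.64, -0.4, 0.0, 0.92], [-0.67, -0.35, 0.0, 0.92], [-0.69, -0.3, 0.0, 0.92], [-0.71, -0.25, 0.0, 0.92], [-0.73, -0.2, 0.0, 0.92], [-0.74, -0.14, 0.0, 0.92], [-0.75, -0.09, 0.0, 0.92], [-0.76, -0.03, 0.0, 0.92], [-0.76, 0.02, 0.0, 0.92], [-0.75, 0.08, 0.0, 0.92], [-0.74, 0.13, 0.0, 0.92], [-0.73, 0.19, 0.0, 0.92], [-0.72, 0.24, 0.0, 0.92], [-0.7, 0.29, 0.0, 0.92], [-0.67, 0.34, 0.0, 0.92], [-0.65, 0.39, 0.0, 0.92], [-0.62, 0.44, 0.0, 0.92]]
```

jog_arm:
  increments:
    - [0,0,-0.5,0]
    - [0,0,-1,0]
    - [0,0,-1,0]
    - [0,0,-1,0]
    - [0,0,-1,0]
    - [0,0,-1,0]
    - [-0.57,-0.49,-0.4,0.92]
    - [-0.61,-0.45,0,0.92]
    - [-0.64,-0.4,0,0.92]
    - [-0.67,-0.35,0,0.92]

```text
time_s: 22.25
tcp_pos: [0.5025, 0.0565, 0.3064]
ee_rot: [[-0.376, -0.926, -0.001], [-0.926, 0.376, 0.0], [0.0, 0.001, -1.0]]
wrist_force: [0.8, 0.4, -3.0]
gripper_width: 0.432
gripper_force: 30.0
```

jog_arm:
  increments:
    - [-0.69,-0.3,0,0.92]
    - [-0.71,-0.25,0,0.92]
    - [-0.73,-0.2,0,0.92]
    - [-0.74,-0.14,0,0.92]
    - [-0.75,-0.09,0,0.92]
    - [-0.76,-0.03,0,0.92]
    - [-0.76,0.02,0,0.92]
    - [-0.75,0.08,0,0.92]
    - [-0.74,0.13,0,0.92]
    - [-0.73,0.19,0,0.92]

```text
time_s: 23.25
tcp_pos: [0.6103, 0.1624, 0.3059]
ee_rot: [[-0.901, -0.434, -0.002], [-0.434, 0.901, -0.001], [0.002, 0.001, -1.0]]
wrist_force: [0.2, 0.4, -2.3]
gripper_width: 0.434
gripper_force: 30.0
```

jog_arm:
  increments:
    - [-0.72,0.24,0,0.92]
    - [-0.7,0.29,0,0.92]
    - [-0.67,0.34,0,0.92]
    - [-0.65,0.39,0,0.92]
    - [-0.62,0.44,0,0.92]
    - [0,0,0,0]
    - [0,0,0,0]

```text
time_s: 23.95
tcp_pos: [0.6641, 0.2149, 0.3055]
ee_rot: [[-0.996, -0.085, -0.003], [-0.085, 0.996, -0.001], [0.003, -0.001, -1.0]]
wrist_force: [0.0, -1.4, -1.9]
gripper_width: 0.434
gripper_force: 30.0
```

```bash
python3 - <<'E'
from h import *
im,p,R=snap('w8');print(sense()['time_s'],p,np.degrees(np.arctan2(R[1,0],R[0,0])),R.round(4)[2])
whites(im,.006,p,R,110)
cv2.imwrite('pics/w8b.png',cv2.resize(im[0:300,100:500],(800,600),interpolation=cv2.INTER_CUBIC))
E
```

```text
24.0 [0.66413126 0.21492747 0.30546672] -175.109215819584 [ 2.7e-03 -6.0e-04 -1.0e+00]
px [298.9 102.6] area 18501 xy [0.5751 0.2481] bbox [221  30 183 164]
px [78.  67.3] area 1337 xy [0.5457 0.0188] bbox [37 58 78 25]
px [500.  117.6] area 2498 xy [0.5459 0.5007] bbox [485  59  27 119]
px [25.3 76.7] area 97 xy [ 0.5496 -0.061 ] bbox [20 72 12 10]
px [317.2 101.8] area 1088 xy [0.5722 0.2654] bbox [299  84  37  37]
px [ 21.6 122.9] area 105 xy [ 0.6041 -0.0657] bbox [ 16 119  15  10]
px [ 76.  136.9] area 958 xy [0.6203 0.0195] bbox [ 32 124  74  27]
px [363.2 143.8] area 50 xy [0.6065 0.3166] bbox [360 139   9  11]
px [ 53.6 198.3] area 356 xy [ 0.6924 -0.0188] bbox [ 49 161  12  80]
px [282.9 218.4] area 96 xy [0.6899 0.2452] bbox [278 213  11  11]
px [225.9 218.5] area 94 xy [0.6951 0.188 ] bbox [221 214  11  10]
px [127.5 228.9] area 215 xy [0.7183 0.0803] bbox [116 223  25  12]
px [254.5 251. ] area 955 xy [0.7289 0.2198] bbox [228 238  54  23]
px [ 67.9 265.6] area 275 xy [ 0.7812 -0.0123] bbox [ 54 259  30  15]
px [229.5 300.9] area 59 xy [0.7969 0.1969] bbox [225 297  10   8]
px [279.5 300.8] area 62 xy [0.7917 0.2541] bbox [275 297  10   8]
px [506.2 375.9] area 182 xy [1.0431 0.8178] bbox [496 362  16  22]
px [407.6 381.1] area 158 xy [0.9665 0.4955] bbox [386 377  38   7]
```

View pics/w8b.png

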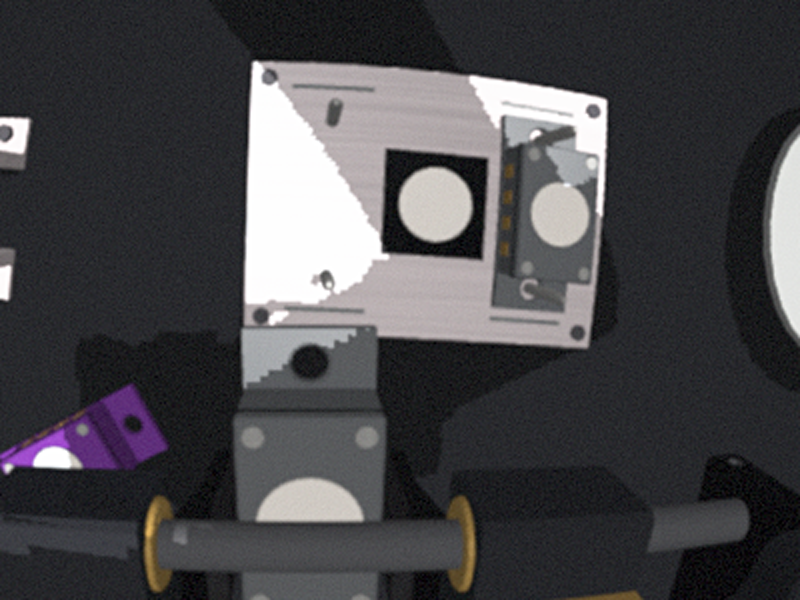

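The view shows the round plate clear. The free-nest posts are near (335,110) and (326,280), the mark is at (435,205), and the held module's hole is at (310,361).

```bash
python3 - <<'E'
from h import *
np.set_printoptions(linewidth=150)
im=cv2.imread('pics/w8.png').min(2)
print('rows 45- cols 258-');print(im[45:66,258:276])
print('rows 132- cols 252-');print(im[132:150,252:272])
E
```

```text
rows 45- cols 258-
[[173 167 171 170 171 167 166 167 166 156 162 163 165 159 158 154 156 151]
 [177 176 177 177 176 175 178 176 179 172 181 179 177 175 174 171 171 173]
 [174 178 176 174 174 181 177 181 179 179 181 178 179 172 175 176 172 178]
 [174 172 175 172 178 176 175 177 169 171 167 175 178 177 172 176 176 177]
 [170 177 175 173 173 178 177 163 139 138 140 155 163 174 173 176 170 172]
 [173 175 175 175 173 174 159 131 114 130 136 128 139 160 173 172 174 175]
 [172 171 169 172 176 169 139 104  97 130 136 116 112 140 166 170 167 171]
 [172 168 170 167 168 161 116  85  82 102 108  93  92 127 165 170 168 166]
 [168 172 172 170 165 156 104  77  77  78  81  75  87 132 170 168 166 168]
 [175 174 174 177 172 151 105  73  75  72  70  76 101 143 165 170 171 165]
 [177 175 176 173 170 139  96  80  74  76  78  81 110 159 180 176 174 171]
 [175 179 176 178 174 139  94  75  74  76  73  83 125 169 176 179 179 173]
 [180 174 181 178 171 132  88  77  72  78  73  89 136 173 174 177 175 178]
 [177 177 175 176 169 124  87  76  76  74  78 105 155 176 172 171 174 170]
 [176 176 180 174 160 116  82  
[... 1309 characters left out ...]
83 220 197 144 207 255 255 254 254]
 [254 254 255 249 239 211 225 255 255 154 129 210 243 224 152 216 255 255 254 254]
 [254 254 254 255 255 248 250 255 255 207 135 178 211 196 168 236 255 255 255 255]
 [254 254 254 254 254 254 254 255 255 249 196 174 176 164 197 255 255 255 248 245]
 [254 253 254 253 254 254 254 254 255 255 252 248 234 183 198 248 255 255 218 194]
 [253 253 253 253 253 254 254 254 254 255 255 255 252 201 177 210 237 236 188 167]
 [254 253 253 254 254 254 254 254 254 255 255 245 230 188 168 175 184 187 169 170]
 [254 254 254 254 254 254 255 255 255 255 255 222 180 174 175 173 173 174 177 175]
 [255 255 255 255 255 255 255 243 237 237 231 192 171 174 178 175 174 175 178 180]]
```

```bash
python3 - <<'E'
from h import *
s=sense();p=np.array(s['tcp_pos']);R=np.array(s['ee_rot'])
for z,a,b in [(.051,(267.5,50.7),(264,141.8)),(.006,(265.6,59.7),(262.8,138))]:
    A=bp(a,z,p,R)[:2];B=bp(b,z,p,R)[:2];d=B-A
    print(A.round(4),B.round(4),'len',np.linalg.norm(d).round(4),'dir',np.degrees(np.arctan2(d[1],d[0])).round(2));c=(A+B)/2;print(c.round(4));need(c,p,R)
m=bp((317.2,101.8),.006,p,R)[:2]
th=np.radians(np.degrees(np.arctan2(d[1],d[0])));print('mark',m.round(4),'nest by mark',(m+.05*np.array([np.sin(th),-np.cos(th)])).round(4))
f=lambda q:(np.array(q)+.5)/2-.5+[100,0]
zl=p[2]-.188+.032;zf=zl-.027
for n,q,z in [('hole',f((310,361)),zf),('scrL',f((253,437)),zl),('scrR',f((367,437)),zl),('flL',f((242,326)),zf),('flR',f((377,326)),zf)]:
    print(n,(R.T@(bp(q,z,p,R)-p)*1000).round(1))
E
```

```text
[0.538  0.2134] [0.6108 0.2171] len 0.0728 dir 2.9
[0.5744 0.2152]
shift tool mm [89.2  8.1  0.2]
[0.5376 0.2134] [0.6118 0.2174] len 0.0744 dir 3.04
[0.5747 0.2154]
shift tool mm [88.9  8.3  0.2]
mark [0.5721 0.2653] nest by mark [0.5748 0.2153]
hole [ 38.1  -0.3 183.1]
scrL [ 25.5 -14.2 156.1]
scrR [ 25.5  13.8 156.1]
flL [ 48.2 -19.3 183.1]
flR [ 48.3  18.4 183.1]
```

jog_arm:
  increments:
    - [1,0.35,0,0]
    - [1,0,0,0]
    - [1,0,0,0]
    - [1,0,0,0]
    - [0.36,0,0.5,0.41]
    - [0,0,1,0]
    - [0,0,1,0]
    - [0,0,0.4,0]
    - [0,0,0,0]
    - [0,0,0,0]

```text
time_s: 25.0
tcp_pos: [0.5775, 0.2147, 0.2492]
ee_rot: [[-0.999, -0.052, 0.001], [-0.052, 0.999, 0.0], [-0.001, 0.0, -1.0]]
wrist_force: [0.2, 0.0, -2.8]
gripper_width: 0.428
gripper_force: 30.0
```

```bash
python3 - <<'E'
from h import *
np.set_printoptions(linewidth=170)
im,p,R=snap('w9');print(p,np.degrees(np.arctan2(R[1,0],R[0,0]))+180)
need([.5744+.002,.2153-.0012],p,R,.195)
u,v=proj(p+R@np.array([.0385,-.0003,.183]),p,R).round().astype(int);print(u,v,proj([.538,.2134,.051],p,R))
g=im.min(2)[v-18:v+16,u-14:u+15];print(g)
E
```

```text
[0.57748466 0.21469603 0.24919673] 2.9767539995675634
shift tool mm [ 1.2 -0.6 54.2]
255 180 [256.35878423 171.9653164 ]
[[177 176 177 178 172 174 171 177 174 176 176 168 124 109 113 115 116 118 112 121 152 180 183 175 176 180 178 181 179]
 [134 129 134 131 132 129 132 130 129 127 134 133 118  99  95 101 102  97 100  94 106 115 115 120 117 113 118 118 112]
 [194 193 194 196 194 192 193 194 199 196 197 203 175 132 118 112 114 115 119 110 116 109 106 111 114 112 115 114 108]
 [229 230 228 232 231 230 234 234 232 227 232 229 171 129 125 130 128 129 124 131 126 131 125 124 128 124 126 123 127]
 [232 233 228 233 233 232 233 233 228 176 171 207 154 125 125 129 125 127 127 129 131 127 126 129 128 127 127 125 128]
 [230 231 231 231 232 232 231 236 227 153 131 146 130 126 128 130 132 122 127 125 128 129 127 127 127 130 128 128 127]
 [230 230 231 234 233 233 232 238 232 153 123 124 128 126 133 130 128 130 128 127 131 129 129 127 131 130 129 127 129]
 [233 229 227 227 229 230 227 233 214 152 127 125 124 128 129 131 128 129 129 127 128 129 126 127 125 129 129 128 129]
 [234 228 175 147 154 158 1
[... 2367 characters left out ...]
127 127 123 118 122 115 101  98  95  93 107 110 112 102 100  99 110 118 122 124 129 128 128 129 126 128]
 [124 124 127 123 126 127 123 126 123 121 120 116 110 104 101 106 116 117 121 120 120 130 131 125 124 127 128 128 128]
 [127 126 132 125 127 128 126 125 125 126 122 125 121 124 119 124 122 125 122 128 128 130 130 128 127 127 124 125 125]
 [119 124 123 124 125 120 123 124 125 121 119 118 118 123 120 115 121 117 119 120 121 125 124 124 119 119 126 119 122]
 [103 106 104  98 102 102  99 102 102  99 103 102  98 101 101  98 100 101 104 101 102 101 100 105 102 102 100 101 104]
 [ 91  90  89  90  87  92  93  93  84  92  89  90  92  92  92  89  97  92  92  93  90  91  90  90  91  94  89  91  90]]
```

```bash
python3 - <<'E'
from h import *
s=sense();p=np.array(s['tcp_pos']);R=np.array(s['ee_rot'])
for n,q,z in [('hole',(254.4,181),p[2]-.183),('tip',(256.5,172),.051)]: print(n,(R.T@(bp(q,z,p,R)-p)*1000).round(1))
need([.5744+.0011,.2153],p,R,.195)
E
```

```text
hole [ 37.7  -0.5 182.9]
tip [ 39.6   0.8 198.5]
shift tool mm [ 2.2  0.5 54.5]
```

jog_arm:
  increments:
    - [0.085,0.05,0,0]
    - [0,0,0.2,0]
    - [0,0,0.3,0]
    - [0,0,0.3,0]
    - [0,0,0.2,0]
    - [0,0,0.2,0]
    - [0,0,0,0]

```text
time_s: 25.75
tcp_pos: [0.5753, 0.2155, 0.2234]
ee_rot: [[-0.999, -0.051, -0.001], [-0.051, 0.999, -0.001], [0.002, -0.001, -1.0]]
wrist_force: [0.6, 0.7, -2.9]
gripper_width: 0.435
gripper_force: 30.0
```

Threaded without side load. On down.

jog_arm:
  increments:
    - [0,0,0.4,0]
    - [0,0,0.4,0]
    - [0,0,0.3,0]
    - [0,0,0.15,0]
    - [0,0,0.1,0]
    - [0,0,0,0]
    - [0,0,0,0]

```text
time_s: 26.45
tcp_pos: [0.5756, 0.2158, 0.1975]
ee_rot: [[-0.999, -0.052, 0.0], [-0.052, 0.999, 0.0], [-0.0, 0.0, -1.0]]
wrist_force: [0.4, -0.1, -3.5]
gripper_width: 0.433
gripper_force: 30.0
```

jog_arm:
  increments:
    - [0,0,0.08,0]
    - [0,0,0.06,0]
    - [0,0,0.02,0]
    - [0,0,0,0]
    - [0,0,0,0]

```text
time_s: 26.95
tcp_pos: [0.5755, 0.2157, 0.1945]
ee_rot: [[-0.999, -0.052, 0.0], [-0.052, 0.999, 0.0], [-0.0, 0.0, -1.0]]
wrist_force: [-0.9, 0.2, -0.6]
gripper_width: 0.432
gripper_force: 30.0
```

Touching the plate. Release and rise.

jog_arm:
  increments:
    - [0,0,0,0]
    - [0,0,0,0]
    - [0,0,0,0]
    - [0,0,0,0]
    - [0,0,-0.3,0]
    - [0,0,-0.7,0]
    - [0,0,-1,0]
    - [0,0,-1,0]
    - [0,0,-1,0]
    - [0,0,-1,0]
  grip: 75

```text
time_s: 27.95
tcp_pos: [0.5754, 0.2157, 0.2965]
ee_rot: [[-0.999, -0.052, 0.002], [-0.052, 0.999, 0.001], [-0.002, 0.001, -1.0]]
wrist_force: [0.1, 0.1, 1.1]
gripper_width: 0.858
gripper_force: 0.0
```

```bash
python3 - <<'E'
from h import *
im,p,R=snap('w10');print(sense()['time_s'],p)
b=eyes.capture('side')
cv2.imwrite('pics/fin.png',np.hstack([cv2.resize(im[80:280,170:430],(400,308)),cv2.resize(b,(400,308),interpolation=cv2.INTER_AREA)]))
E
```

```text
28.0 [0.57543992 0.21565725 0.29649619]
```

View pics/fin.png

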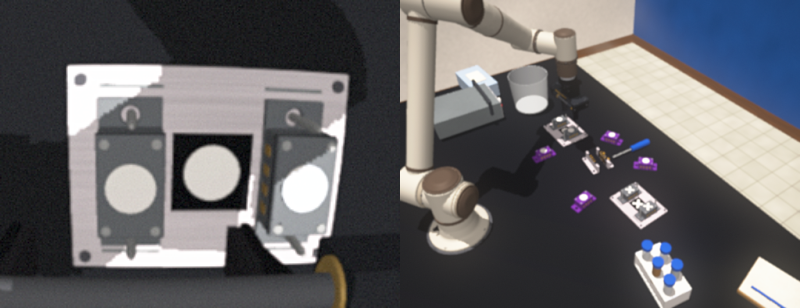

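The left half shows the round module seated with both posts through it, at (130,115) and (130,245). The right half shows both plates full and nothing else disturbed.

```bash
python3 -c "
from station import r
print(r.finish_job())"
```

```text
the job is handed in; nothing more can be done
None
```

The round module is seated on the pass plate and the cross module on the reject plate, each over both posts and flat. The job was handed in at about 28 s; the hand-in returned no verdict, so the final camera views are the only confirmation.

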